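Take the tab-locked cap off the drying canister

ROBOT

A 6-joint arm with a two-finger parallel gripper is mounted at the origin on a cart in front of the work surface, level with it; the furniture and walls round the work are solid. World frame = base frame: x ahead of the robot, y to its left, z up, the work surface at z = 0. Lengths are in m, angles in rad, forces in N, time in s.
With the tool pointing down it reaches from about 0.35 to 0.975 m from the base axis. Payload 4.9 kg.
Tool frame: the origin (TCP) lies at the very end of the fingers, on their centre line; the grasp point (between the pads) lies 19 mm behind it (manip.grasp_offset is the distance from the TCP to the grasp point, in m); z points along the fingers, y is the line along which they close (so a half turn about z gives the same grasp; the last joint's range is limited). The gripper opens to 85 mm and grips with 20 to 120 N. Pads are 22 mm wide; open, the fingers measure 114 mm over their backs; the gripper's body (76 mm by 85 mm) begins 54 mm behind the grasp point. The pads swing forward as they close: fully open they stand 13 mm farther back than shut.
Start: joints at [-0.119, 0.053, 1.613, -0, 1.476, -0.119], TCP at [0.625, 0, 0.231] pointing down, gripper open.
Joint ranges: [-3.01, 3.01], [-1.01, 2.22], [0.06, 2.58], [-1.02, 4.17], [0.09, 2.62], [-3.14, 3.14]. Speed limits (rad/s): [2.57, 2.57, 3.14, 3.14, 3.14, 3.14].

INTERFACE

Orientations are given as a unit quaternion [w, x, y, z].
In Python, from plant import manip, eyes, job_done, models gives the robot as it stands.
- The arm moves only by the tool servo_tool, never from a script. Its argument "motion" is one flat list of numbers, 5 for each row, row after row: the opening, from -1 (shut) to 1 (fully open), then the shift along the tool's x, y, z normalised to -1 to 1, where 1 is 120 mm, then the turn about the tool's z normalised to -1 to 1, where 1 is 45 degrees. A call has 1 to 5 rows; each row is the pose to reach, as a shift and turn from the pose commanded when the call began, along the tool's axes at that moment; what a row does not reach only later rows make up. A row lasts 1/8 s, in which the tool goes at most 62.5 mm and 10.7 degrees, less where a joint would pass 70% of its speed; a pose out of reach is approached as far as the arm can. A call with a number of a shift or a turn outside -1 to 1 is refused whole. A call with a gripper value outside its range is refused whole. The fingers move at their own pace and stop on an object; the grip force is fixed at half the most. Time passes only in rows, so rows that repeat a pose let the fingers close. It gives the time, the measured TCP pose, the force, the opening and the grip force at its end, in the units of the state.
- manip.state(): the state, without advancing time (a new reading comes with each control period).
- eyes.grab_frame(name): name is "scene" or "side" or "wrist"; returns (picture, depth): 480x640x3 uint8, red, green, blue; 480x640 float32, m along the optical axis (not along the pixel's ray), 0 where there is no reading.
- eyes.camera_params(name): a dict with "fov_y" (degrees; the focal length in pixels is half the picture's height over the tangent of half this angle, whatever the lens; pixels are square), "cx", "cy" (the principal point, pixels), "pose" (4x4, takes a point from camera to world coordinates); the wrist camera has in their place "T_tool_cam" (4x4, takes a point from camera to tool coordinates, whose origin is the TCP and whose axes are the flange's). Camera axes: x right, y up, looking along -z (the intrinsics and any distortion apply to the point x, -y, -z); pixel columns grow to the right and rows downward; lengths in m; the calibration is good to about 2 mm. A picture is of the moment at which its call begins: read the wrist's pose just before it. camera_params takes no time and is no camera call.
- job_done(): hands the job in; it is judged then, once.
Trained networks look in the newest picture that a camera, given by its name, has taken for a name from the list of things; names that differ only in an ending like _2 or _b are one class to them, and where a whole thing is asked for, a point or a joint stands for the part that bears it (a point fixed in the world has none). Each returns a list of dicts, best first, with "p" (0 to 1); they miss things now and then, are a little off and sometimes report something else, mostly with a low value. They report only what shows in the picture. A call takes as long as a camera call.
- models.regions_of(camera, label): "mask" (480x640 bool, what is visible of it) and "pixel" ([column, row] in pixels, amid what is visible of it).
The state is a dict: "time": time; "joint_pos": joint angles; "joint_vel": joint speeds; "joint_efforts": joint torques, N m; "tool_pos": TCP position; "tool_rot": TCP orientation; "contact_force": force on the tool from outside, world axes, zero at the start; "ft_torque": the same for the moment, N m; "gripper_width": opening from 0.0 (shut) to 1.0 (fully open); "grasp_force": force on a finger pad.
Only numpy, scipy, OpenCV 4.12 (cv2) and the standard library are available. Lean on these libraries where they do the work, as an engineer would, in place of code of your own. Each camera call takes 0.05 s, during which the arm holds its last target. There are 200 camera calls.

TASK

Take the cap off the drying canister: squeeze its two side tabs together and, keeping them squeezed, turn the cap counter-clockwise (seen from above) until you feel it come gently up against its stop, then lift it straight off. Never force it: neither against the lock or the stop nor upwards while it is still caught. Set the cap down gently, right way up, in the round steel dish, and leave the things lying around alone.

Things in the scene. Friction and masses are not known exactly. Their poses are not given: they have to be found in the camera images.
- canister: Drying canister of bare aluminium with dark ribs, fixed upright on the bench. Round foot 94 mm across, body 64 to 68 mm across, flat shoulder 50 mm above the origin, neck above it. Origin: centre of its underside, z up. Neither its lock blocks and pins nor the cap stand forcing: 45 N of contact force between cap and canister, in any direction, is too much.
- shoulder (a point): Centre of the canister's shoulder, on which the cap's lower rim stands. A round neck, 20 mm across, rises 26 mm from it. Four small blocks (6 mm high, at radius 22 to 27 mm) stand on it in pairs either side of the canister's +x and -x directions and hold the teeth of the cap's tabs, so fingertips must stay at least 7 mm above it.
- pin_height (a point): Point on the neck's axis, 16 mm above the shoulder, at the height of its two steel bayonet pins (square, 4 mm thick, reaching to radius 16.5 mm on opposite sides). The direction in which they point differs from canister to canister, cannot be seen under the cap and is not told here.
- cap: Grey plastic cap, loose, 0.09 to 0.15 kg, 34 mm high, ribbed round body 42 mm across, black disc on top, open below. Origin: centre of its lower rim, z up. At the start it stands on the shoulder, its axes parallel to the canister's within 1 degree. It fits the neck with 1.5 mm of radial play. Lifted 26 mm it is clear of the neck.
- cap_grip (a point): On the cap's axis, 21 mm above its lower rim: mid-height of its two tabs, upright plates at its +x and -x sides, 20 mm wide (along cap y), 8 to 34 mm above the rim, outer faces 31 mm from the axis (62 mm over both, 49 mm squeezed). A tooth hangs below each plate. Squeeze along cap x; with a tooth out the cap cannot turn.
- cap_inside (a point): Point on the cap's axis 10 mm above its rim, at its inner flange. With both tabs in, the cap turns counter-clockwise by about 24 to 83 degrees, each time different, until its stops meet the pins (at radius 13 mm: 0.15 N m is plainly felt, 0.3 N m is too much). Only there and up to about 7 degrees before does it lift off; elsewhere it rises 3.5 mm and catches.
- tab_a (a joint): Travel of the tab on the cap's +x side, m: 0 sprung out (locked), 0.0065 fully in; the tooth is free above 0.004. Spring 1.75 N at rest to 5 N fully in, then a hard end.
- tab_b (a joint): The same for the tab on the cap's -x side.
- dish: Round open dish of plain steel for clean parts, fixed to the bench: 120 mm across outside, 114 mm inside, floor 4 mm and rim 9 mm above the origin. Origin: centre of its underside, z up.
- tweezers: Pointed steel tweezers 12x123x9 mm, long axis y, lying loose on the bench; bystander. Origin: centre of its underside.
- label_tape: Roll of white tape 52 mm across, 18 mm high, lying loose on the bench; bystander. Origin: centre of its underside.
- cutters: Small side cutters 36x119x11 mm with moulded grips, long axis y, lying loose on the bench; bystander. Origin: centre of its underside.

How it is judged:
On the way, in this order (a step that is already met when the one before it is completed fails the run):
1. both tabs squeezed in and the cap, still down on the canister, turned at least 15 degrees (value of joint each of tab_a, tab_b above 0.0035 m and angle between the x axis of cap and the x axis of canister, either way round above 0.26 rad and z of cap in the frame of canister below 0.056 m), for 0.1 s.
2. the cap lifted clear of the neck (z of cap in the frame of canister above 0.08 m), for 0.1 s.
At the end, for the whole second after the job is handed in: The cap stands at rest on the floor of the dish, right way up (within 0.1 rad), its axis within 36 mm of the dish's centre and its lower rim less than 4 mm above the dish's floor, let go (horizontal distance between cap and dish below 0.036 m and z of cap in the frame of dish below 0.008 m and angle between cap's own z axis and vertical below 0.1 rad and linear speed of cap below 0.02 m/s and height (world z) of cap below 0.01 m); the robot touches nothing.
It fails at once if the cap forced against the canister (lock blocks, pins, stop or shoulder) with more than 45 N (contact force between cap and canister above 45 N).
It fails at once if the cap dropped: falling faster than 0.5 m/s out of the fingers (linear speed of cap above 0.5 m/s and contact force between the fingers and cap below 0.2 N).
It fails at once if tweezers, tape roll or cutters moved by more than 15 mm (distance of any of tweezers, label_tape, cutters from where it was at the start of the episode above 0.015 m).
It also fails if it takes over 67 s, if anything falls off the work surface, if the arm or the gripper's body presses on something with over 40 N, if the wrist force passes 120 N, or if a joint passes its speed limit or range.

## Working session

There is one attempt and no reset: what is moved stays moved. The work goes in short steps, Python scripts to look and compute and a tool call to move; the robot and the scene stay as the last step left them, time stands still between calls to the robot, and variables do not carry over. Pictures are saved under pics/ and viewed, at most 10 in all, crops included, and the job is handed in when it is done.

Besides the shell and the picture viewer there is one more tool, called after "Request:" as name(argument=value, ...) on one line, values as JSON. servo_tool: Moves the arm, as the interface text tells. Its arguments: {"type":"object","properties":{"motion":{"type":"array","items":{"type":"number","minimum":-1,"maximum":1}}},"required":["motion"]}

```bash
ls; mkdir -p pics; cat > h.py <<'E'
import numpy as np, cv2
from plant import manip, eyes, models, job_done
from scipy.spatial.transform import Rotation as R
def T_tool(s):
    T=np.eye(4); q=s["tool_rot"]; T[:3,:3]=R.from_quat([q[1],q[2],q[3],q[0]]).as_matrix(); T[:3,3]=s["tool_pos"]; return T
def grab(name):
    s=manip.state(); rgb,d=eyes.grab_frame(name); p=eyes.camera_params(name)
    P=np.array(p["pose"]) if "pose" in p else T_tool(s)@np.array(p["T_tool_cam"])
    f=240/np.tan(np.radians(p["fov_y"])/2)
    v,u=np.mgrid[:480,:640]
    c=np.stack([(u-p["cx"])/f*d,-(v-p["cy"])/f*d,-d,np.ones_like(d)],-1)
    W=(c@P.T)[...,:3]; W[d==0]=np.nan
    return rgb,d,W,P,f,p
def save(n,rgb): cv2.imwrite(n,rgb[...,::-1])
E
python3 - <<'E'
from h import *
print(eyes.camera_params("scene")); print({k:v for k,v in eyes.camera_params("wrist").items()})
ims=[]
for n in ["scene","side"]:
    rgb,d,W,P,f,p=grab(n); ims.append(rgb)
    for l in ["canister","cap","dish","tweezers","label_tape","cutters"]:
        for r in models.regions_of(n,l)[:2]:
            m=r["mask"]&(d>0)
            w=W[m]; print(n,l,round(r["p"],2),np.round(r["pixel"]),m.sum(),np.round(np.median(w,0),3) if m.any() else None, np.round(np.percentile(w,[2,98],axis=0),3).tolist() if m.any() else None)
save("pics/a.png",ims[0]); save("pics/b.png",ims[1])
print(manip.state())
E
```

```text
pics
{'fov_y': 47.54532073809411, 'cx': 318.8486907051006, 'cy': 233.90174635972244, 'pose': array([[-0.74855354,  0.36080933, -0.55631307,  0.10351826],
       [-0.66289025, -0.4269787 ,  0.61503309,  0.70182688],
       [-0.01562416,  0.82915971,  0.5587934 ,  0.55969908],
       [ 0.        ,  0.        ,  0.        ,  1.        ]])}
{'fov_y': 68.33237660957923, 'cx': 321.72181652197355, 'cy': 233.38717479797546, 'T_tool_cam': array([[ 4.57595604e-04,  9.57814397e-01,  2.87387146e-01,
         7.39952581e-02],
       [ 9.99999758e-01, -5.88703641e-04,  3.69791520e-04,
         9.39941574e-04],
       [ 5.23377501e-04,  2.87386907e-01, -9.57814435e-01,
        -1.43497320e-01],
       [ 0.00000000e+00,  0.00000000e+00,  0.00000000e+00,
         1.00000000e+00]])}
scene canister 0.7 [322. 360.] 2800 [0.433 0.337 0.016] [[0.409, 0.278, 0.003], [0.486, 0.36, 0.055]]
scene cap 0.85 [316. 325.] 1533 [0.447 0.323 0.082] [[0.422, 0.244, 0.003], [0.536, 0.337, 0.088]]
scene cap 0.46 [301. 276.] 2899 [0.596 0.201 0.007] [[0.54, 0.144, 0.004], [0.654, 0.257, 0.012]]
scene dish 0.65 [304. 273
[... 1130 characters left out ...]
01,  5.26645667e-02,  1.61287854e+00,  2.96925635e-05,
        1.47600405e+00, -1.19017624e-01]), 'joint_vel': array([-1.58678823e-03,  1.14061748e-03, -6.26095284e-04, -6.58179364e-04,
       -3.83337619e-05, -6.41749366e-05]), 'joint_efforts': array([-3.59314672e-04, -3.93555737e+01, -3.70371222e+01, -1.00219827e-04,
        2.90176986e-04, -1.27892969e-05]), 'tool_pos': array([6.24990525e-01, 2.92552654e-05, 2.31338400e-01]), 'tool_rot': array([8.74539077e-06, 7.07090577e-01, 7.07122985e-01, 2.56800087e-05]), 'contact_force': array([-0.1405635 , -0.88571708,  0.12454021]), 'ft_torque': array([ 0.03112028, -0.05218365,  0.02006849]), 'grasp_force': 0.0, 'gripper_width': 0.9988359162068178}
```

View pics/a.png

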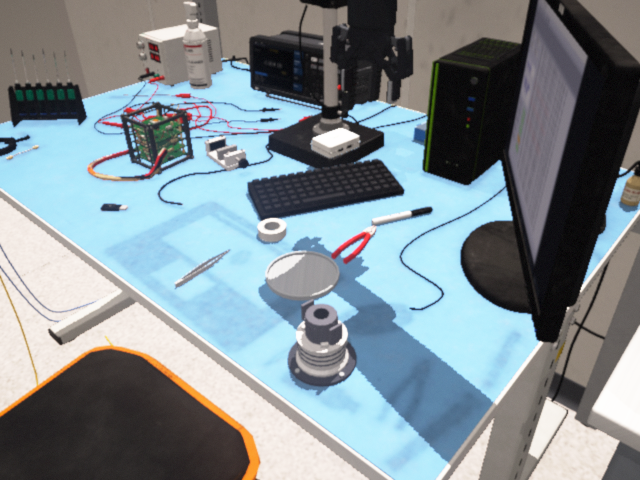

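Request:
servo_tool(motion=[1,0.45,-0.24,0,0,1,0.89,-0.47,0,0])

```text
time: 0.95
tool_pos: [0.568, 0.1075, 0.2313]
tool_rot: [-0.0, 0.708, 0.706, 0.0]
contact_force: [1.2, 0.2, 0.2]
gripper_width: 1.001
grasp_force: 0.0
```

Request:
servo_tool(motion=[1,0.45,-0.24,0,0,1,0.89,-0.47,0,0])

```text
time: 1.2
tool_pos: [0.5111, 0.2151, 0.2315]
tool_rot: [0.0, 0.707, 0.707, 0.0]
contact_force: [0.4, -0.4, -0.8]
gripper_width: 1.002
grasp_force: 0.0
```

Request:
servo_tool(motion=[1,0.45,-0.24,0,0,1,0.89,-0.47,0,0,1,0.89,-0.47,0,0,1,0.89,-0.47,0,0])

```text
time: 1.7
tool_pos: [0.4559, 0.3202, 0.2313]
tool_rot: [0.0, 0.707, 0.707, -0.0]
contact_force: [-0.5, 0.4, -0.5]
gripper_width: 1.0
grasp_force: 0.0
```

The scene shows the canister at about (322,360) with the cap at (320,322), the dish at (303,275), tape (271,230), cutters (358,240) and tweezers (200,267), which agrees with the networks. Next I take a look from above.

```bash
python3 - <<'E'
from h import *
rgb,d,W,P,f,p=grab("wrist"); save("pics/c.png",rgb)
for l in ["canister","cap","tab_a"]:
    for r in models.regions_of("wrist",l)[:2]:
        m=r["mask"]&(d>0); w=W[m]
        print(l,round(r["p"],2),np.round(r["pixel"]),m.sum(),np.round(np.median(w,0),4),np.round(np.percentile(w,[2,98],axis=0),3).tolist())
z=W[...,2]
for lo,hi in [(0.078,0.092),(0.0,0.012),(0.045,0.055)]:
    m=(z>lo)&(z<hi)&(np.hypot(W[...,0]-.455,W[...,1]-.322)<.06)
    if lo==0: m&=rgb.sum(-1)<250
    q=W[m]; print(lo,m.sum(),q.mean(0).round(4),np.median(q[:,2]).round(4),q.min(0).round(4),q.max(0).round(4))
    if lo>.07:
        (c,s,a)=cv2.minAreaRect(q[:,:2].astype(np.float32)*1000); print(c,s,a)
        v,e=np.linalg.svd(q[:,:2]-q[:,:2].mean(0),full_matrices=False)[1:]; print(v,e)
np.savez("c.npz",rgb=rgb,W=W)
E
```

```text
canister 0.88 [318. 186.] 3590 [0.4549 0.3385 0.0122] [[0.411, 0.286, 0.002], [0.498, 0.361, 0.058]]
canister 0.72 [287. 217.] 221 [0.4283 0.3229 0.0775] [[0.424, 0.313, 0.056], [0.433, 0.332, 0.086]]
cap 0.82 [319. 223.] 2684 [0.4553 0.3192 0.0847] [[0.426, 0.298, 0.052], [0.484, 0.337, 0.087]]
tab_a 0.77 [352. 227.] 252 [0.4814 0.3143 0.0763] [[0.476, 0.303, 0.057], [0.486, 0.321, 0.086]]
tab_a 0.62 [287. 214.] 250 [0.4282 0.3234 0.0759] [[0.421, 0.313, 0.05], [0.433, 0.332, 0.086]]
0.078 2112 [0.4547 0.3177 0.0849] 0.085 [0.4229 0.2963 0.078 ] [0.4866 0.3383 0.0883]
(454.74761962890625, 317.18255615234375) (42.38839340209961, 61.93505096435547) 79.80432891845703
[0.63758363 0.46660986] [[-0.98196756  0.18904952]
 [-0.18904952 -0.98196756]]
0.0 811 [0.4469 0.3505 0.0067] 0.0069 [4.095e-01 2.865e-01 2.000e-04] [0.4967 0.3631 0.0094]
0.045 1310 [0.4556 0.3281 0.0509] 0.0509 [0.4213 0.2828 0.0465] [0.488  0.3505 0.0548]
```

View pics/c.png

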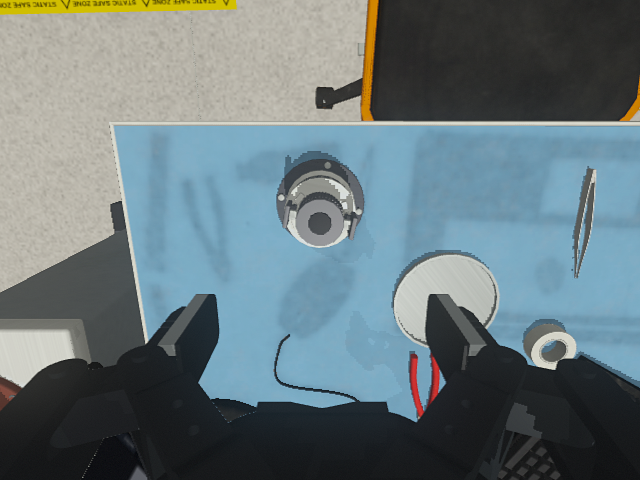

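The cap sits at (319,222) with its tabs at (287,215) and (352,227). That gives a centre of about (0.4547, 0.3175) and a tab axis yaw of about -10.3°; the top at 0.085 fits. I'll align above it.

Request:
servo_tool(motion=[1,-0.022,-0.01,0.4,0.229,1,-0.022,-0.01,0.75,0.229,1,-0.022,-0.01,0.75,0.229,1,-0.022,-0.01,0.75,0.229])

```text
time: 2.4
tool_pos: [0.4558, 0.3177, 0.1431]
tool_rot: [0.0, 0.768, 0.64, 0.001]
contact_force: [-0.6, 0.1, 0.7]
gripper_width: 1.0
grasp_force: 0.0
```

```bash
cat > capm.py <<'E'
from h import *
def meas(fn=None):
    rgb,d,W,P,f,p=grab("wrist")
    if fn: save(fn,rgb)
    T=T_tool(manip.state()); L=(W-T[:3,3])@T[:3,:3]
    z=W[...,2]
    m=(z>.079)&(z<.09)&(np.hypot(W[...,0]-.455,W[...,1]-.3175)<.045)
    q=L[m]; c,s,a=cv2.minAreaRect(q[:,:2].astype(np.float32)*1000)
    print("tool-frame rect mm",np.round(c,1),np.round(s,1),round(a,1),"n",m.sum(),"z",np.median(z[m]).round(4))
    dk=m&(rgb.sum(-1)<150)&(z>.0825)&(np.hypot(W[...,0]-.455,W[...,1]-.3175)<.015)
    print("dark disc mm",(L[dk].mean(0)*1000).round(1),dk.sum())
    for r in models.regions_of("wrist","tab_a")[:2]:
        t=r["mask"]&(z>.075)&(z<.09); print("tab",round(r["p"],2),(np.nanmedian(L[t],0)*1000).round(1),(np.nanpercentile(L[t],[2,98],axis=0)*1000).round(1).tolist())
    return rgb,L,W
E
python3 - <<'E'
from capm import *
meas("pics/d.png"); s=manip.state(); print(s["tool_pos"],s["tool_rot"],s["contact_force"],s["ft_torque"])
E
```

```text
tool-frame rect mm [-1.5 -1.5] [62.  42.7] 89.9 n 4003 z 0.085
dark disc mm [ 5.1 -1.2 57.7] 18
tab 0.67 [  0.  -29.5  59.7] [[-10.3, -32.2, 58.0], [8.2, -23.5, 68.6]]
[0.45631499 0.31832774 0.14421082] [4.93976165e-04 7.67889345e-01 6.40578470e-01 2.22101669e-03] [0.71585969 0.48730509 1.36549738] [-0.02245539 -0.00406554 -0.02056725]
```

View pics/d.png

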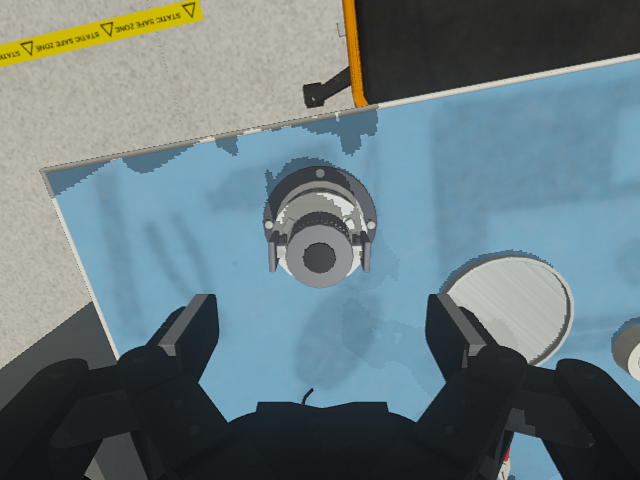

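Cap is at (319,258), with the finger inner edges at columns 218 and 427, so it is centred to about 1.6 mm and its yaw is aligned. I'll correct that, then descend.

Request:
servo_tool(motion=[1,-0.01,-0.013,0.35,0,1,-0.01,-0.013,0.6,0,1,-0.01,-0.013,0.7,0,1,-0.01,-0.013,0.7,0,1,-0.01,-0.013,0.7,0])

```text
time: 3.12
tool_pos: [0.4542, 0.3176, 0.0594]
tool_rot: [0.0, 0.768, 0.641, 0.002]
contact_force: [0.1, 0.0, 0.2]
gripper_width: 1.001
grasp_force: 0.0
```

```bash
python3 - <<'E'
from capm import *
meas("pics/e.png"); s=manip.state(); print(s["tool_pos"],s["contact_force"],s["ft_torque"])
E
```

```text
tool-frame rect mm [-0.5  0.8] [42.3 87. ] 0.2 n 11054 z 0.085
dark disc mm [  7.3   0.6 -26.8] 132
tab 0.91 [  0.9  28.6 -24.5] [[-9.7, 22.8, -26.3], [9.3, 31.6, -15.6]]
tab 0.85 [  1.3 -26.9 -24.6] [[-9.5, -29.9, -26.4], [9.4, -20.5, -15.8]]
[0.45404303 0.3175157  0.05919124] [-0.00710868  0.3881738   0.53469254] [-0.01267512  0.02635289  0.01093499]
```

View pics/e.png

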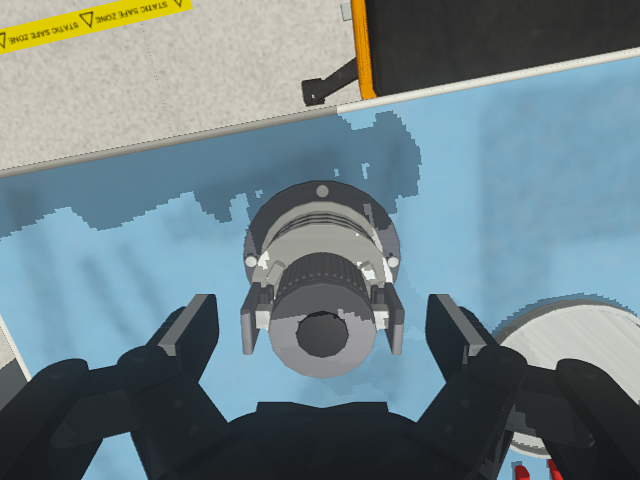

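Tabs span columns 242 to 403 and the fingers 218 to 427, both with their mid at 322.5, so the gripper is well centred. I'll close in stages.

Request:
servo_tool(motion=[0.5,0,0,0.012,0,0.45,0,0,0.012,0,0.4,0,0,0.012,0,0.35,0,0,0.012,0])

```text
time: 3.72
tool_pos: [0.4532, 0.317, 0.0565]
tool_rot: [0.0, 0.768, 0.641, 0.0]
contact_force: [-0.5, -0.0, 3.2]
gripper_width: 0.679
grasp_force: 2.8
```

Request:
servo_tool(motion=[0.25,0,0,0,0,0.2,0,0,0,0,0.2,0,0,0,0])

```text
time: 4.1
tool_pos: [0.4534, 0.3171, 0.0567]
tool_rot: [0.0, 0.768, 0.641, 0.001]
contact_force: [-0.2, -0.2, 5.6]
gripper_width: 0.6
grasp_force: 4.4
```

Request:
servo_tool(motion=[0.165,0,0,-0.003,0,0.165,0,0,-0.003,-0.06,0.165,0,0,-0.003,-0.12,0.165,0,0,-0.003,-0.12])

```text
time: 4.6
tool_pos: [0.4533, 0.3172, 0.0568]
tool_rot: [0.0, 0.737, 0.676, 0.001]
contact_force: [-0.0, -0.1, 5.2]
gripper_width: 0.582
grasp_force: 4.8
```

```bash
cat > st.py <<'E'
from h import *
s=manip.state(); T=T_tool(s); y=np.degrees(np.arctan2(T[0,1]*0+T[1,1],T[0,1]))
print("yaw",round(y,2),"pos",s["tool_pos"].round(4),"F",s["contact_force"].round(2),"M",s["ft_torque"].round(3),"w",round(s["gripper_width"],3),"g",round(s["grasp_force"],2),"q6",s["joint_pos"][5].round(2))
E
python3 st.py
```

```text
yaw -4.89 pos [0.4533 0.3172 0.0568] F [-0.02 -0.05  5.17] M [-0.018  0.052  0.12 ] w 0.582 g 4.77 q6 0.56
```

Request:
servo_tool(motion=[0.165,0,0,0,-0.05,0.165,0,0,0,-0.05])

```text
time: 4.85
tool_pos: [0.4533, 0.3172, 0.0568]
tool_rot: [0.0, 0.723, 0.691, 0.001]
contact_force: [-0.1, -0.6, 6.0]
gripper_width: 0.585
grasp_force: 4.8
```

```bash
python3 st.py; cat >> capm.py <<'E'
def tabs():
    rgb,d,W,P,f,p=grab("wrist"); T=T_tool(manip.state()); L=(W-T[:3,3])@T[:3,:3]; z=W[...,2]; c=[]
    for r in models.regions_of("wrist","tab_a")[:2]:
        t=r["mask"]&(L[...,2]<-.018)&(L[...,2]>-.035); c.append(np.nanmean(L[t],0)*1000); print("tab",round(r["p"],2),c[-1].round(1),t.sum())
    if len(c)==2:
        v=c[0]-c[1]; v*=np.sign(v[1]); print("cap yaw rel tool",np.degrees(np.arctan2(v[0],v[1])).round(1))
    return rgb
E
python3 - <<'E'
from capm import *
save("pics/f.png",tabs())
E
```

```text
yaw -2.65 pos [0.4533 0.3172 0.0568] F [-0.1  -0.62  5.96] M [-0.02   0.015  0.03 ] w 0.585 g 4.77 q6 0.52
tab 0.76 [  1.9  23.3 -26.3] 718
tab 0.62 [  2.1 -21.8 -26.5] 689
cap yaw rel tool -0.3
```

View pics/f.png

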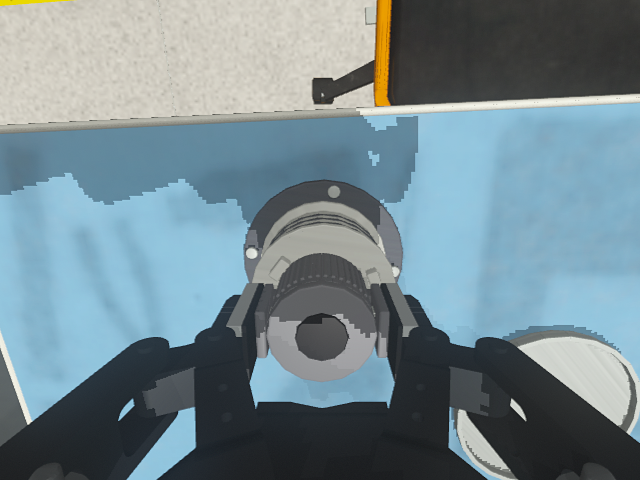

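The picture shows both tabs squeezed between the pads at columns (250,320) and (390,320), with the cap following the tool (-0.3° relative). I'll keep turning.

Request:
servo_tool(motion=[0.165,0,0,0,-0.08,0.165,0,0,0,-0.16,0.165,0,0,0,-0.24,0.165,0,0,0,-0.24])

```text
time: 5.45
tool_pos: [0.4533, 0.3172, 0.0568]
tool_rot: [0.0, 0.655, 0.756, 0.001]
contact_force: [-1.3, 0.2, 4.8]
gripper_width: 0.585
grasp_force: 4.8
```

```bash
python3 st.py
```

```text
yaw 8.17 pos [0.4533 0.3172 0.0568] F [-1.34  0.22  4.75] M [-0.012  0.062  0.07 ] w 0.585 g 4.77 q6 0.33
```

Request:
servo_tool(motion=[0.165,0,0,0,-0.03,0.165,0,0,0,-0.06,0.165,0,0,0,-0.06])

```text
time: 5.82
tool_pos: [0.4533, 0.3172, 0.0568]
tool_rot: [0.0, 0.637, 0.771, 0.001]
contact_force: [-0.8, -0.6, 4.4]
gripper_width: 0.587
grasp_force: 4.8
```

```bash
python3 st.py
```

```text
yaw 10.84 pos [0.4533 0.3172 0.0568] F [-0.77 -0.63  4.39] M [0.032 0.099 0.014] w 0.587 g 4.77 q6 0.29
```

Request:
servo_tool(motion=[0.2,0,0,0,-0.03,0.2,0,0,0,-0.05,0.2,0,0,0,-0.05])

```text
time: 6.2
tool_pos: [0.4531, 0.317, 0.0565]
tool_rot: [0.0, 0.622, 0.783, 0.0]
contact_force: [0.4, 0.6, 5.2]
gripper_width: 0.604
grasp_force: 4.4
```

```bash
cat > st2.py <<'E'
import runpy; runpy.run_path("st.py")
from capm import *
tabs(); runpy.run_path("st.py")
E
python3 st2.py
```

```text
yaw 13.11 pos [0.4531 0.317  0.0565] F [0.38 0.59 5.17] M [ 0.071 -0.008  0.042] w 0.604 g 4.42 q6 0.25
tab 0.97 [  1.1 -22.1 -26.4] 785
yaw 13.11 pos [0.4531 0.3171 0.0565] F [0.38 0.48 5.77] M [-0.02   0.036  0.042] w 0.596 g 4.42 q6 0.25
```

Request:
servo_tool(motion=[0.2,0,0,0,-0.03,0.2,0,0,0,-0.05,0.2,0,0,0,-0.05])

```text
time: 6.68
tool_pos: [0.453, 0.317, 0.0565]
tool_rot: [0.0, 0.606, 0.795, 0.0]
contact_force: [0.4, 0.3, 4.5]
gripper_width: 0.602
grasp_force: 4.4
```

```bash
python3 st2.py
```

```text
yaw 15.36 pos [0.453  0.317  0.0565] F [0.42 0.32 4.52] M [0.087 0.004 0.01 ] w 0.602 g 4.42 q6 0.21
tab 0.81 [  1.3  23.9 -26.2] 722
tab 0.76 [  1.3 -22.1 -26.4] 754
cap yaw rel tool 0.1
yaw 15.35 pos [0.453  0.317  0.0565] F [0.36 0.53 5.38] M [ 0.013 -0.002 -0.011] w 0.602 g 4.42 q6 0.21
```

Request:
servo_tool(motion=[0.2,0,0,0,-0.03,0.2,0,0,0,-0.05,0.2,0,0,0,-0.05])

```text
time: 7.15
tool_pos: [0.4531, 0.317, 0.0566]
tool_rot: [0.0, 0.591, 0.807, 0.0]
contact_force: [-0.6, -0.6, 5.3]
gripper_width: 0.603
grasp_force: 4.4
```

```bash
python3 st.py
```

```text
yaw 17.61 pos [0.4531 0.317  0.0566] F [-0.62 -0.6   5.32] M [ 0.04  -0.002 -0.029] w 0.603 g 4.42 q6 0.17
```

Request:
servo_tool(motion=[0.2,0,0,0,-0.03,0.2,0,0,0,-0.05,0.2,0,0,0,-0.05])

```text
time: 7.52
tool_pos: [0.4531, 0.317, 0.0565]
tool_rot: [0.0, 0.575, 0.818, 0.0]
contact_force: [1.2, -0.2, 5.9]
gripper_width: 0.6
grasp_force: 4.4
```

```bash
python3 st2.py
```

```text
yaw 19.86 pos [0.4531 0.317  0.0565] F [ 1.21 -0.23  5.9 ] M [ 0.038  0.001 -0.006] w 0.6 g 4.42 q6 0.13
tab 0.96 [  1.5 -22.1 -26.4] 791
tab 0.65 [  1.5  24.2 -26.3] 830
cap yaw rel tool -0.0
yaw 19.85 pos [0.4531 0.317  0.0565] F [-0.46  0.41  5.  ] M [0.071 0.083 0.007] w 0.606 g 4.42 q6 0.13
```

Request:
servo_tool(motion=[0.2,0,0,0,-0.03,0.2,0,0,0,-0.06,0.2,0,0,0,-0.06])

```text
time: 8.0
tool_pos: [0.4531, 0.3169, 0.0565]
tool_rot: [0.0, 0.555, 0.832, 0.0]
contact_force: [0.3, 0.8, 6.3]
gripper_width: 0.6
grasp_force: 4.4
```

```bash
python3 st.py
```

```text
yaw 22.56 pos [0.4531 0.3169 0.0565] F [0.26 0.77 6.29] M [ 0.004 -0.021  0.007] w 0.6 g 4.42 q6 0.08
```

Request:
servo_tool(motion=[0.2,0,0,0,-0.03,0.2,0,0,0,-0.06,0.2,0,0,0,-0.06])

```text
time: 8.38
tool_pos: [0.4531, 0.317, 0.0565]
tool_rot: [0.0, 0.535, 0.845, 0.0]
contact_force: [-0.1, -0.4, 4.8]
gripper_width: 0.596
grasp_force: 4.4
```

```bash
python3 st2.py
```

```text
yaw 25.26 pos [0.4531 0.317  0.0565] F [-0.1  -0.42  4.79] M [0.035 0.021 0.026] w 0.596 g 4.42 q6 0.03
tab 0.93 [  1.2 -22.  -26.3] 751
tab 0.66 [  1.3  24.1 -26.3] 726
cap yaw rel tool 0.1
yaw 25.26 pos [0.453  0.3169 0.0565] F [ 0.29 -0.72  6.23] M [-0.035 -0.001 -0.038] w 0.601 g 4.42 q6 0.04
```

Request:
servo_tool(motion=[0.2,0,0,0,-0.03,0.2,0,0,0,-0.06,0.2,0,0,0,-0.06])

```text
time: 8.85
tool_pos: [0.453, 0.317, 0.0565]
tool_rot: [0.0, 0.515, 0.857, 0.0]
contact_force: [-0.2, 0.1, 5.0]
gripper_width: 0.6
grasp_force: 4.4
```

```bash
python3 st.py
```

```text
yaw 27.97 pos [0.453  0.317  0.0565] F [-0.19  0.13  5.03] M [-0.003  0.009 -0.011] w 0.6 g 4.42 q6 -0.01
```

Request:
servo_tool(motion=[0.2,0,0,0,-0.03,0.2,0,0,0,-0.06,0.2,0,0,0,-0.06])

```text
time: 9.22
tool_pos: [0.453, 0.3169, 0.0565]
tool_rot: [0.0, 0.495, 0.869, 0.0]
contact_force: [-0.0, 0.2, 5.4]
gripper_width: 0.602
grasp_force: 4.4
```

```bash
python3 st2.py
```

```text
yaw 30.66 pos [0.453  0.3169 0.0565] F [-0.01  0.2   5.39] M [-0.013  0.063 -0.029] w 0.602 g 4.42 q6 -0.06
tab 0.77 [  1.   24.1 -26.3] 751
tab 0.71 [  1.2 -22.  -26.4] 820
cap yaw rel tool -0.2
yaw 30.66 pos [0.4531 0.3169 0.0565] F [-0.18  0.26  5.54] M [-0.023  0.037  0.036] w 0.601 g 4.42 q6 -0.06
```

Request:
servo_tool(motion=[0.2,0,0,0,-0.03,0.2,0,0,0,-0.06,0.2,0,0,0,-0.06])

```text
time: 9.7
tool_pos: [0.453, 0.3169, 0.0565]
tool_rot: [0.0, 0.474, 0.88, 0.0]
contact_force: [0.6, -0.8, 6.2]
gripper_width: 0.601
grasp_force: 4.4
```

```bash
python3 st.py
```

```text
yaw 33.36 pos [0.453  0.3169 0.0565] F [ 0.6  -0.82  6.22] M [0.048 0.061 0.014] w 0.601 g 4.42 q6 -0.11
```

Request:
servo_tool(motion=[0.2,0,0,0,-0.03,0.2,0,0,0,-0.06,0.2,0,0,0,-0.06])

```text
time: 10.07
tool_pos: [0.453, 0.317, 0.0565]
tool_rot: [0.0, 0.453, 0.891, 0.0]
contact_force: [0.1, -0.1, 6.5]
gripper_width: 0.598
grasp_force: 4.4
```

```bash
python3 st2.py
```

```text
yaw 36.06 pos [0.453  0.317  0.0565] F [ 0.14 -0.07  6.47] M [0.01  0.049 0.017] w 0.598 g 4.42 q6 -0.15
tab 0.81 [  1.  -21.9 -26.4] 755
tab 0.59 [  0.9  24.3 -26.2] 805
cap yaw rel tool -0.2
yaw 36.06 pos [0.453  0.3169 0.0565] F [ 0.67 -0.3   4.16] M [ 0.022  0.066 -0.015] w 0.603 g 4.42 q6 -0.15
```

Request:
servo_tool(motion=[0.2,0,0,0,-0.03,0.2,0,0,0,-0.06,0.2,0,0,0,-0.06])

```text
time: 10.55
tool_pos: [0.4531, 0.3168, 0.0565]
tool_rot: [0.0, 0.432, 0.902, 0.0]
contact_force: [-0.3, -0.6, 4.6]
gripper_width: 0.6
grasp_force: 4.4
```

```bash
python3 st.py
```

```text
yaw 38.75 pos [0.4531 0.3168 0.0565] F [-0.33 -0.56  4.56] M [-0.097 -0.017 -0.025] w 0.6 g 4.42 q6 -0.2
```

Request:
servo_tool(motion=[0.2,0,0,0,-0.03,0.2,0,0,0,-0.06,0.2,0,0,0,-0.06])

```text
time: 10.92
tool_pos: [0.4527, 0.3168, 0.056]
tool_rot: [-0.0, 0.411, 0.912, -0.0]
contact_force: [0.6, -0.0, 3.9]
gripper_width: 0.598
grasp_force: 4.5
```

```bash
python3 st2.py
```

```text
yaw 41.45 pos [0.4527 0.3168 0.056 ] F [ 0.57 -0.03  3.92] M [-0.069 -0.102 -0.194] w 0.598 g 4.49 q6 -0.25
tab 0.95 [ -0.   24.1 -26.9] 753
tab 0.69 [  1.7 -21.6 -26.6] 794
cap yaw rel tool -2.1
yaw 41.44 pos [0.4527 0.3167 0.056 ] F [ 0.67 -0.15  3.27] M [-0.026 -0.102 -0.092] w 0.603 g 4.49 q6 -0.25
```

The stop can be felt: Mz is about -0.14 and the cap lags by 2.1°. I'll back off 2.5° and lift slowly.

Request:
servo_tool(motion=[0.16,0,0,0,0.03,0.16,0,0,0,0.055,0.16,0,0,0,0.055])

```text
time: 11.4
tool_pos: [0.4528, 0.3169, 0.0562]
tool_rot: [-0.0, 0.431, 0.902, -0.0]
contact_force: [-0.1, 0.4, 3.9]
gripper_width: 0.583
grasp_force: 5.0
```

```bash
python3 st2.py
```

```text
yaw 38.97 pos [0.4528 0.3169 0.0562] F [-0.1   0.38  3.91] M [ 0.004 -0.04  -0.029] w 0.583 g 5.0 q6 -0.2
tab 0.83 [  0.5  23.4 -27.1] 686
tab 0.72 [  1.9 -21.1 -27.1] 672
cap yaw rel tool -1.7
yaw 38.98 pos [0.4528 0.3169 0.0562] F [0.5  0.48 3.62] M [-0.009 -0.038 -0.034] w 0.584 g 5.0 q6 -0.2
```

Request:
servo_tool(motion=[0.16,0,0,-0.008,0,0.16,0,0,-0.016,0,0.16,0,0,-0.024,0,0.16,0,0,-0.024,0])

```text
time: 12.0
tool_pos: [0.4524, 0.3167, 0.0588]
tool_rot: [-0.0, 0.431, 0.902, -0.0]
contact_force: [0.2, -0.6, -1.5]
gripper_width: 0.582
grasp_force: 5.0
```

```bash
python3 st2.py
```

```text
yaw 38.97 pos [0.4524 0.3167 0.0588] F [ 0.21 -0.56 -1.47] M [-0.064 -0.091 -0.05 ] w 0.582 g 4.98 q6 -0.2
tab 0.79 [  0.3  23.5 -26.9] 699
tab 0.65 [  2.1 -21.  -26.8] 667
cap yaw rel tool -2.3
yaw 38.97 pos [0.4525 0.3168 0.0589] F [ 0.72 -0.57 -0.6 ] M [ 0.018 -0.04   0.02 ] w 0.583 g 4.98 q6 -0.2
```

Request:
servo_tool(motion=[0.16,0,0,-0.01,0,0.16,0,0,-0.02,0,0.16,0,0,-0.03,0,0.16,0,0,-0.03,0])

```text
time: 12.6
tool_pos: [0.4529, 0.3169, 0.0629]
tool_rot: [0.0, 0.431, 0.902, 0.0]
contact_force: [0.4, -0.1, -0.1]
gripper_width: 0.581
grasp_force: 5.0
```

```bash
python3 st2.py
```

```text
yaw 38.97 pos [0.4529 0.3169 0.0629] F [ 0.36 -0.12 -0.12] M [-0.016  0.03  -0.017] w 0.581 g 4.98 q6 -0.2
tab 0.87 [  1.6 -21.  -27. ] 719
yaw 38.97 pos [0.4528 0.3169 0.0628] F [-0.33  0.68 -0.99] M [0.001 0.041 0.022] w 0.582 g 4.98 q6 -0.2
```

The lift is free, with no catch. Raising clear.

Request:
servo_tool(motion=[0.16,0,0,-0.08,0,0.16,0,0,-0.18,0,0.16,0,0,-0.28,0,0.16,0,0,-0.36,0,0.16,0,0,-0.36,0])

```text
time: 13.32
tool_pos: [0.4536, 0.3173, 0.1074]
tool_rot: [0.001, 0.431, 0.902, 0.001]
contact_force: [-0.3, -0.2, -1.8]
gripper_width: 0.58
grasp_force: 5.0
```

```bash
python3 st2.py; python3 - <<'E'
from h import *
s=manip.state(); T=T_tool(s)
print(((np.array([.597,.2015,0])-T[:3,3])@T[:3,:3]).round(4))
E
```

```text
yaw 38.97 pos [0.4536 0.3173 0.1074] F [-0.31 -0.17 -1.79] M [-0.009 -0.023 -0.01 ] w 0.58 g 4.98 q6 -0.2
tab 0.65 [  1.9 -20.5 -27.7] 672
yaw 38.97 pos [0.4527 0.3168 0.1058] F [-0.17 -1.05 -1.47] M [-0.043  0.045  0.01 ] w 0.583 g 4.98 q6 -0.2
[-0.1804  0.0397  0.1058]
```

Request:
servo_tool(motion=[0.1,0,0,0,0,0.1,-0.1,0.02,0,0,0.1,-0.3,0.06,0,0,0.1,-0.5,0.11,0,0,0.1,-0.75,0.165,0,0])

```text
time: 14.05
tool_pos: [0.5257, 0.2584, 0.1056]
tool_rot: [-0.0, 0.431, 0.903, -0.0]
contact_force: [-0.3, 1.0, -1.1]
gripper_width: 0.555
grasp_force: 30.1
```

Request:
servo_tool(motion=[0.1,-0.25,0.05,0,0,0.1,-0.5,0.11,0,0,0.1,-0.68,0.15,0,0,0.1,-0.75,0.165,0,0,0.1,-0.75,0.165,0,0])

```text
time: 14.68
tool_pos: [0.5968, 0.2016, 0.1057]
tool_rot: [-0.0, 0.431, 0.902, -0.0]
contact_force: [0.1, 0.0, -0.9]
gripper_width: 0.554
grasp_force: 30.1
```

```bash
python3 st.py; python3 - <<'E'
from capm import *
rgb,d,W,P,f,p=grab("side"); save("pics/g.png",rgb[150:390,220:540].repeat(2,0).repeat(2,1))
for r in models.regions_of("side","cap")[:2]:
    w=W[r["mask"]&(d>0)]; print(round(r["p"],2),np.median(w,0).round(3),np.percentile(w,[2,98],axis=0).round(3).tolist())
E
```

```text
yaw 38.94 pos [0.5968 0.2016 0.1057] F [ 0.14  0.05 -0.89] M [-0.004  0.019  0.039] w 0.554 g 30.07 q6 -0.47
0.97 [0.591 0.216 0.123] [[0.574, 0.185, 0.098], [0.61, 0.223, 0.133]]
```

View pics/g.png

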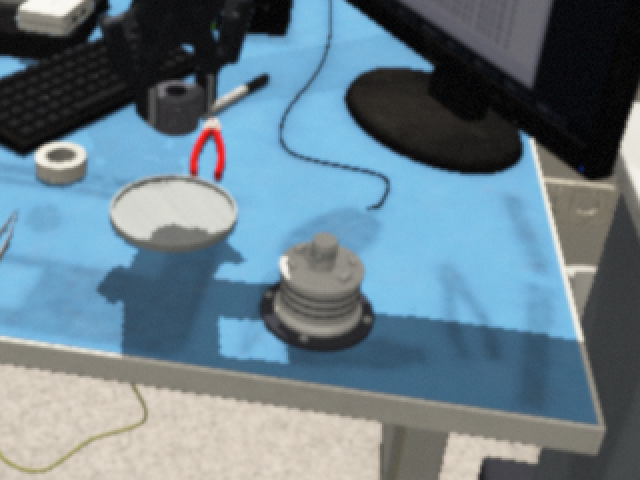

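The canister is bare and the cap hangs level at crop (175,108), above the dish at (173,210). Lowering.

Request:
servo_tool(motion=[0.1,0,0,0.15,0,0.1,0,0,0.35,0,0.1,0,0,0.55,0,0.1,0,0,0.7,0,0.1,0,0,0.7,0])

```text
time: 15.4
tool_pos: [0.5947, 0.2017, 0.0192]
tool_rot: [-0.002, 0.431, 0.903, -0.001]
contact_force: [-0.1, -0.6, -1.2]
gripper_width: 0.555
grasp_force: 30.1
```

Request:
servo_tool(motion=[0.1,0,0,0.02,0,0.1,0,0,0.035,0,0.1,0,0,0.05,0,0.1,0,0,0.05,0])

```text
time: 15.9
tool_pos: [0.5969, 0.2018, 0.0161]
tool_rot: [0.0, 0.431, 0.902, 0.0]
contact_force: [-0.4, -0.0, -1.1]
gripper_width: 0.555
grasp_force: 30.1
```

```bash
python3 st.py; python3 - <<'E'
from capm import *
rgb,d,W,P,f,p=grab("side")
for l in ["cap","dish"]:
  for r in models.regions_of("side",l)[:1]:
    w=W[r["mask"]&(d>0)]; print(round(r["p"],2),np.median(w,0).round(3),np.percentile(w,[2,98],axis=0).round(3).tolist())
E
```

```text
yaw 38.97 pos [0.5969 0.2018 0.0161] F [-0.36 -0.02 -1.09] M [ 0.024 -0.003  0.082] w 0.555 g 30.1 q6 -0.47
0.71 [0.592 0.214 0.035] [[0.574, 0.182, 0.009], [0.611, 0.223, 0.044]]
0.58 [0.588 0.221 0.003] [[0.542, 0.161, 0.0], [0.654, 0.259, 0.009]]
```

Request:
servo_tool(motion=[0.1,0,0,0.01,0,0.1,0,0,0.02,0,0.1,0,0,0.027,0,0.1,0,0,0.027,0])

```text
time: 16.55
tool_pos: [0.5967, 0.2018, 0.0125]
tool_rot: [-0.0, 0.431, 0.902, -0.0]
contact_force: [-0.3, 1.0, -1.6]
gripper_width: 0.553
grasp_force: 30.1
```

Request:
servo_tool(motion=[0.1,0,0,0.004,0,0.1,0,0,0.008,0,0.1,0,0,0.008,0])

```text
time: 16.92
tool_pos: [0.5968, 0.2018, 0.0116]
tool_rot: [-0.0, 0.431, 0.902, -0.0]
contact_force: [0.1, 0.0, -1.2]
gripper_width: 0.562
grasp_force: 30.1
```

Request:
servo_tool(motion=[0.1,0,0,0.004,0,0.1,0,0,0.008,0,0.1,0,0,0.008,0])

```text
time: 17.3
tool_pos: [0.5969, 0.2018, 0.0111]
tool_rot: [0.0, 0.431, 0.902, -0.0]
contact_force: [-1.0, 0.0, 1.5]
gripper_width: 0.559
grasp_force: 30.7
```

Request:
servo_tool(motion=[0.1,0,0,0.003,0,0.1,0,0,0.006,0,0.1,0,0,0.006,0])

```text
time: 17.68
tool_pos: [0.597, 0.2018, 0.011]
tool_rot: [-0.0, 0.431, 0.902, -0.0]
contact_force: [-3.7, -1.2, 6.3]
gripper_width: 0.559
grasp_force: 31.8
```

The cap is down on the dish floor. Opening gradually, then retreating.

Request:
servo_tool(motion=[0.2,0,0,-0.004,0,0.35,0,0,-0.004,0,0.5,0,0,-0.004,0,0.7,0,0,-0.004,0,0.7,0,0,-0.004,0])

```text
time: 18.3
tool_pos: [0.597, 0.2019, 0.0106]
tool_rot: [0.0, 0.431, 0.902, 0.0]
contact_force: [-0.2, 0.4, 0.3]
gripper_width: 0.851
grasp_force: 0.0
```

Request:
servo_tool(motion=[0.75,0,0,-0.08,0,0.75,0,0,-0.25,0,0.75,0,0,-0.5,0,0.75,0,0,-0.9,0,0.75,0,0,-0.9,0])

```text
time: 18.92
tool_pos: [0.6009, 0.2027, 0.1265]
tool_rot: [0.005, 0.431, 0.902, 0.004]
contact_force: [0.5, -0.8, 0.5]
gripper_width: 0.875
grasp_force: 0.0
```

```bash
python3 st.py; python3 - <<'E'
from capm import *
rgb,d,W,P,f,p=grab("wrist"); save("pics/h.png",rgb)
for l in ["cap","dish"]:
  for r in models.regions_of("wrist",l)[:1]:
    w=W[r["mask"]&(d>0)]; print(round(r["p"],2),np.median(w,0).round(3),np.percentile(w,[2,98],axis=0).round(3).tolist())
E
```

```text
yaw 38.98 pos [0.6009 0.2027 0.1265] F [ 0.52 -0.81  0.5 ] M [-0.013  0.016 -0.018] w 0.875 g 0.0 q6 -0.47
0.55 [0.596 0.204 0.039] [[0.572, 0.182, 0.012], [0.622, 0.223, 0.041]]
0.86 [0.594 0.207 0.005] [[0.544, 0.145, 0.004], [0.655, 0.256, 0.011]]
```

View pics/h.png

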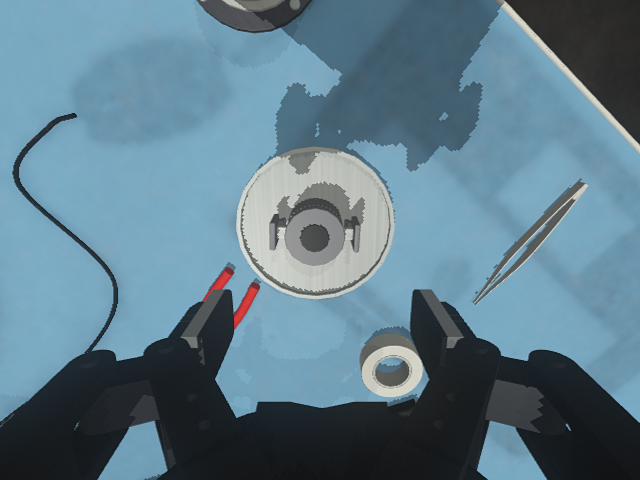

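The cap stands upright in the middle of the dish, at (315,235), with its tabs sprung out. The bystanders are undisturbed.

```bash
python3 -c "
from plant import job_done
print(job_done())"
```

```text
the job is handed in; nothing more can be done
None
```

The cap is off the canister and standing upright in the middle of the steel dish, released; the tools lying around look undisturbed and the job is handed in at about 19 s, though the hand-in gave no verdict.

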